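# Set the stop screw of the wreath-ring press to the setting block

## Robot

A 7-joint arm with a two-finger parallel gripper is mounted at the origin on the work surface. World frame = base frame: x ahead of the robot, y to its left, z up, the work surface at z = 0. Lengths are in m, angles in rad, forces in N, time in s.
With the tool pointing down it reaches from about 0.4 to 0.85 m from the base axis. Payload 4.5 kg.
Tool frame: the origin (TCP) lies at the very end of the fingers, on their centre line; the grasp point (between the pads) lies 19 mm behind it; z points along the fingers, y is the direction in which the jaws open and shut (so a half turn about z gives the same grasp; the last joint's range is limited). The gripper opens to 88 mm and grips with 3 to 60 N. Pads are 18 mm wide; open, the fingers measure 123 mm over their backs; the gripper's body (75 mm by 187 mm) begins 45 mm behind the grasp point.
Start: joints at [1.269, 0.689, -0.195, 1.565, 0.157, 0.902, -0.215], TCP at [0.206, -0.59, 0.239] pointing down, gripper open.
Joint ranges: [-3.01, 3.01], [-0.46, 2.08], [-1.47, 1.51], [0.13, 2.56], [-1, 4.14], [0.04, 2.09], [-2.66, 2.66]. Speed limits (rad/s): [2.57, 2.57, 3.14, 3.14, 3.14, 3.14, 3.14].

## Interface

Orientations are given as [roll, pitch, yaw] about the fixed x, y, z axes, in that order (R = Rz(yaw) Ry(pitch) Rx(roll)).
In Python, from station import arm gives the robot as it stands.
- The arm moves only by the tool play_rows, never from a script. Its argument "targets" is a list that holds one entry, the list of rows, each a list of 7 numbers: the turn, a rotation vector about the tool's x, y, z in rad, then the shift along the tool's x, y, z in mm, then the gripper's target within -1 to 1 (shut at 1, half-way at 0, fully open at -1). A call has 1 to 20 rows; each row is the pose to reach, as a shift and turn from the pose commanded when the call began, along the tool's axes at that moment; what a row does not reach only later rows make up. A row lasts 1/10 s, in which the tool goes at most 50 mm and 8.59 degrees, less where a joint would pass 70% of its speed; a pose out of reach is approached as far as the arm can. A call with a gripper value outside its range is refused whole. The fingers move at their own pace and stop on an object; "newtons" is the grip in N (left out, the last holds). Time passes only in rows, so rows that repeat a pose let the fingers close. It gives the time, the measured TCP pose, the force and the opening at its end, in the units of the state.
- arm.get_obs(): the state, without advancing time (a new reading comes with each control period).
- arm.camera(name): name is "scene" or "side" or "wrist"; returns a dict with "pixels" (420x560x3 uint8, red, green, blue), "mtx" (3x3 intrinsics, pixels), "cam_to_world" (4x4, takes a point from camera to world coordinates); the wrist camera has in their place "tool_from_camera" (4x4, takes a point from camera to tool coordinates, whose origin is the TCP and whose axes are the flange's). Camera axes: x right, y down, z forward; pixel columns grow to the right and rows downward; lengths in m; the calibration is good to about 2 mm. A picture is of the moment at which its call begins: read the wrist's pose just before it. There is no depth.
- arm.job_done(): hands the job in, once; it reports no verdict.
Trained networks look in the newest picture that a camera, given by its name, has taken for a name from the list of things; names that differ only in an ending like _2 or _b are one class to them, and where a whole thing is asked for, a point or a joint stands for the part that bears it (a point fixed in the world has none). Each returns a list of dicts, best first, with "conf" (0 to 1); they miss things now and then, are a little off and sometimes report something else, mostly with a low value. They report only what shows in the picture. A call takes as long as a camera call.
- arm.look_for(camera, name): "xyz" ([x, y, z] in m, in world coordinates, good to about 4 mm: the middle of the surface that is visible of it).
- arm.spot_point(camera, name): "xyz" ([x, y, z] in m, in world coordinates, good to about 4 mm: a listed point, or the origin of a listed thing).
The state is a dict: "time_s": time; "joint_positions": joint angles; "joint_vel": joint speeds; "tau": joint torques, N m; "eef_pos": TCP position; "tool_rot": TCP orientation; "contact_force": force on the tool from outside, world axes, zero at the start; "wrist_torque": the same for the moment, N m; "grip_width": finger opening in m.
Only numpy, scipy, OpenCV 4.12 (cv2) and the standard library are available. Lean on these libraries where they do the work, as an engineer would, in place of code of your own. Each camera call takes 0.05 s, during which the arm holds its last target. There are 200 camera calls.

## Task

Take the box driver from its stand, fit it fully on the square end of the press's stop screw and turn the screw down until the setting block just drags beneath its rubber pad, never forcing it. Then draw the block about a centimetre by its free end to prove that it drags but still slides, and leave it nipped there under the stop, with the driver standing on the screw and nothing around the press disturbed.

Things in the scene. Friction and masses are not known exactly. Their poses are not given: they have to be found in the camera images.
- press: Green cast-iron bench lever press, fixed. Origin on the table on the stop screw's axis, z up. Its bed is a plate 130 mm wide in x, from y -200 to +75 mm, top 16 mm above the table. Column, ram and jaws stand at y -197 to -80 mm, up to 190 mm high; the hand lever leaves them towards -y, up to 191 mm high (x 44 to 72 mm). The +y side is open.
- boss_top (a point): Top centre of the press's boss, 100 mm above the table on the stop screw's axis: a round green boss of 42 mm diameter, 66 to 100 mm high, at the end of the 34 mm wide stop arm (71 to 95 mm high) that comes from the ram at -y. The stop screw runs down through it; a slack lock nut, 9 mm high, lies on it.
- stop_seat (a point): Point on the bed's top beneath the screw, 16 mm above the table. The screw's round rubber pad (28 mm diameter) comes down over it and bears on the block. The pad is worn by an unknown amount, so the square end's height does not tell the gap over the block: 0.6 to 3.3 mm at the start. Pressed, it gives about 1 mm per 9 N. More than 20 N on the block is forcing it.
- spindle: The stop screw, a vertical steel spindle. Origin: top centre of its square end, about 142 mm above the table; z up, x and y normal to the square's flats (12 mm across, 24 mm long, top 5 mm tapered, 23 mm collar below). Clockwise from above drives it down, 6 mm a turn; it stays where left. Turning free takes 0.04 N m, plus about 0.014 N m per N of pad pressure, which grows some 9 N per rad.
- block_center (a point): Centre of the setting block: plain aluminium bar, 28 mm wide (x), 170 mm long (y), 24 mm high (z), 0.3 kg, loose, flat on the press's bed, its inner part beneath the stop, its outer part sticking out past the bed's open edge. y points along it to the free end. Drawing it takes under 3.5 N with the stop clear; just dragging means a pull of about 6 to 11 N.
- block_end (a point): Point on the centre line of the same bar, 20 mm short of its free end: where to pinch it, across its 28 mm width, from above. It is beyond the bed, and about 107 mm from the screw's axis. Each newton of pad pressure adds about 1.5 N to the pull that draws the bar; pressing the bar down or lifting it alters that too.
- driver_grip (a point): Centre of the driver's wooden handle: eight flats, 30 mm across, 66 mm long, the axis vertical in the stand; x is normal to two of the flats, which repeat every 45 degrees. The driver is 136 mm long, 0.2 kg, upright with its socket down; this point is 103 mm above the socket's mouth.
- driver_mouth (a point): Centre of the mouth of the driver's socket, at its lower end; z points up to the handle, x and y are normal to the flats of the square hole, 13.2 mm wide and 22 mm deep, in a steel shell 21.5 mm square. Fully on, the mouth stands 22 mm below the top of the square end. It repeats every 90 degrees.
- stand: Dark wooden block, 100 by 80 mm and 45 mm high, fixed, with one square hole 27 mm wide and 28 mm deep in its middle, in which the driver stands. Origin at the centre of its underside.
- mug: White enamel mug with wooden plant labels in it, 80 mm diameter, 70 mm high (labels to 115 mm); origin under its centre. Not to be disturbed.
- tealight: Glass tumbler with a candle in it, 68 mm diameter, 72 mm high; origin under its centre. Not to be disturbed.
- spool: Wooden spool of green binding wire, standing, 64 mm diameter, 45 mm high; origin under its centre. Not to be disturbed.

How it is judged:
On the way, in this order (a step that is already met when the one before it is completed fails the run):
1. the driver is fitted on the square end of the stop screw, at least 14 mm deep (z of driver_mouth in the frame of spindle below -0.014 m and horizontal distance between driver_mouth and spindle below 0.005 m), for 0.2 s.
2. the screw has been turned down until its pad nips the block (1 to 10 N), with nothing else holding the block (contact force between spindle and block between 1 and 10 N and contact force between the fingers and block below 0.3 N), for 0.2 s.
3. the nipped block (1 to 10 N) has been drawn at least 6 mm with the fingers (distance of block_center from where it was at the start of the episode above 0.006 m and contact force between each of the fingers, spindle and block above 1 N and contact force between spindle and block below 10 N), for 0.1 s.
At the end, for the whole second after the job is handed in: The block, within 30 mm of where it first lay, rests nipped beneath the stop with 1 to 10 N, and the driver stands on the screw's square end, at least 14 mm deep and upright within 0.25 rad (all of step 1 and contact force between spindle and block between 1 and 10 N and distance of block_center from where it was at the start of the episode below 0.03 m and angle between driver_mouth's own z axis and vertical below 0.25 rad and linear speed of block below 0.01 m/s); the robot touches nothing.
It fails at once if the screw was forced down on the block: more than 20 N (contact force between spindle and block above 20 N).
It fails at once if the mug was moved (distance of mug from where it was at the start of the episode above 0.02 m).
It fails at once if the tumbler was moved (distance of tealight from where it was at the start of the episode above 0.02 m).
It fails at once if the spool was moved (distance of spool from where it was at the start of the episode above 0.02 m).
It also fails if it takes over 72 s, if anything falls off the work surface, if the arm or the gripper's body presses on something with over 40 N, if the wrist force passes 120 N, or if a joint passes its speed limit or range.

## Working session

There is one attempt and no reset: what is moved stays moved. The work goes in short steps, Python scripts to look and compute and a tool call to move; the robot and the scene stay as the last step left them, time stands still between calls to the robot, and variables do not carry over. Pictures are saved under pics/ and viewed, about 8 in all and at most 12, crops included, and the job is handed in when it is done.

Besides the shell and the picture viewer there is one more tool, called after "Request:" by a JSON object that holds its "method" and its "body". play_rows: Moves the arm, as the interface text tells. Its arguments: {"type":"object","properties":{"targets":{"type":"array"},"newtons":{"type":"number"}},"required":["targets"]}

```bash
mkdir -p pics; ls
python3 - <<'E'
from station import arm
import cv2,numpy as np
o=arm.get_obs(); print({k:np.round(v,3).tolist() for k,v in o.items()})
for c in ["scene","side"]:
    r=arm.camera(c); cv2.imwrite(f"pics/{c}0.png",r["pixels"][:,:,::-1])
    M=r["cam_to_world"]; print(c,np.round(M,3).tolist(),np.round(r["mtx"],1).tolist())
    for n in ["boss_top","stop_seat","spindle","block_center","block_end","driver_grip","driver_mouth","stand","mug","tealight","spool","press"]:
        print(n,[(np.round(d["xyz"],4).tolist(),round(d["conf"],2)) for d in arm.spot_point(c,n)[:2]])
a=cv2.imread("pics/scene0.png");b=cv2.imread("pics/side0.png")
cv2.imwrite("pics/both.png",cv2.resize(np.vstack([a,b]),(400,600)))
E
```

```text
pics
{'time_s': 0.0, 'joint_positions': [1.269, 0.69, -0.195, 1.566, 0.157, 0.903, -0.215], 'joint_vel': [0.001, -0.001, 0.001, 0.002, 0.0, 0.0, 0.001], 'tau': [-0.001, -52.757, -1.267, -15.343, -0.053, 0.006, 0.0], 'eef_pos': [0.206, -0.59, 0.238], 'tool_rot': [-3.14, 0.0, 0.336], 'contact_force': [-0.09, 0.3, 0.153], 'wrist_torque': [-0.047, -0.019, -0.012], 'grip_width': 0.088}
scene [[-0.474, 0.673, -0.568, 1.228], [0.88, 0.376, -0.29, 0.254], [0.018, -0.638, -0.77, 1.015], [0.0, 0.0, 0.0, 1.0]] [[435.5, 0.0, 280.0], [0.0, 435.5, 204.6], [0.0, 0.0, 1.0]]
boss_top [([0.5883, 0.0272, 0.099], 0.76)]
stop_seat [([0.593, 0.0273, 0.0142], 0.96)]
spindle [([0.5913, 0.028, 0.1472], 0.64), ([0.4308, 0.1148, 0.0015], 0.24)]
block_center [([0.5879, 0.0671, 0.0307], 0.66), ([0.6629, -0.4132, -0.0017], 0.64)]
block_end [([0.5839, 0.1304, 0.0276], 0.63)]
driver_grip [([0.441, -0.3282, 0.1215], 0.73), ([0.4432, 0.2396, 0.0029], 0.49)]
driver_mouth [([0.4425, -0.327, 0.0195], 0.67)]
stand [([0.4394, -0.3307, -0.0018], 0.74)]
mug [([0.6636, -0.4096, -0.0012], 0.85), ([0.5876, 0.0688, 0.0305], 0.3
[... 207 characters left out ...]
-0.728, -0.686, 0.71], [0.0, 0.0, 0.0, 1.0]] [[388.0, 0.0, 274.9], [0.0, 388.0, 207.4], [0.0, 0.0, 1.0]]
boss_top [([0.5907, 0.0256, 0.1008], 0.87)]
stop_seat [([0.591, 0.0253, 0.0156], 0.88)]
spindle [([0.5918, 0.0255, 0.1456], 0.62)]
block_center [([0.5872, 0.0678, 0.0281], 0.68)]
block_end [([0.5829, 0.1354, 0.0283], 0.58)]
driver_grip [([0.4401, -0.3286, 0.1226], 0.9)]
driver_mouth [([0.4411, -0.3308, 0.0173], 0.82)]
stand [([0.4424, -0.3305, -0.002], 0.63)]
mug [([0.6653, -0.4173, -0.0011], 0.65), ([0.588, 0.0258, 0.0162], 0.21)]
tealight [([0.4423, 0.2428, 0.0015], 0.86), ([0.5871, 0.0696, 0.0286], 0.64)]
spool [([0.4249, 0.109, -0.0019], 0.69)]
press [([0.591, 0.0247, -0.0017], 0.77)]
```

View pics/scene0.png

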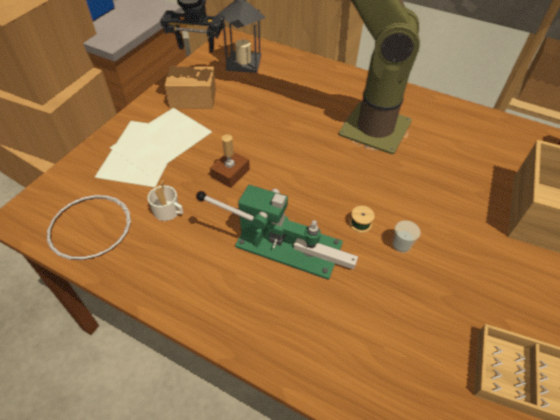

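View pics/side0.png

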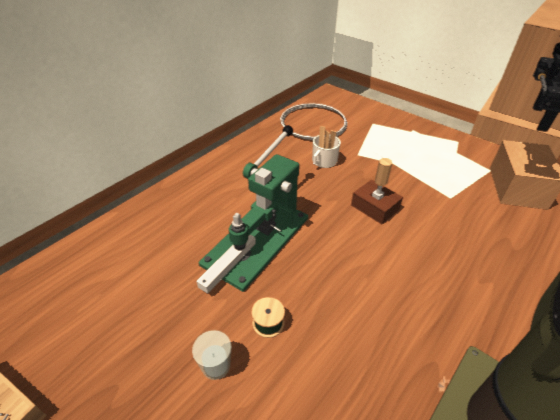

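The driver stands in its stand (scene ~228,155). The press is at ~(290,235), with the bar running to ~(350,260). The network positions agree with both pictures. Next I need yaw angles from close up with the wrist camera.

```bash
cat > h.py <<'E'
from station import arm
import cv2,numpy as np
from scipy.spatial.transform import Rotation as R
np.set_printoptions(precision=4,suppress=True)
def st(p=True):
    o=arm.get_obs()
    if p: print("t%.2f"%o["time_s"],"pos",np.round(o["eef_pos"],4),"rpy",np.round(o["tool_rot"],3),"q",np.round(o["joint_positions"],2),"F",np.round(o["contact_force"],2),"M",np.round(o["wrist_torque"],3),"w",round(float(o["grip_width"]),4))
    return o
def delta(target,yaw=None):
    "tool-frame shift in mm and turn (rad) to world target, tool down"
    o=arm.get_obs(); r=R.from_euler("xyz",o["tool_rot"])
    d=r.inv().apply(np.array(target)-o["eef_pos"])*1000
    rv=(r.inv()*R.from_euler("xyz",[np.pi,0,yaw])).as_rotvec() if yaw is not None else None
    print("shift",np.round(d,1),"turn",rv); return d,rv
def snap(cam,name,crop=None,scale=1):
    o=arm.get_obs(); r=arm.camera(cam); im=r["pixels"][:,:,::-1].copy()
    if cam=="wrist":
        T=np.eye(4);T[:3,:3]=R.from_euler("xyz",o["tool_rot"]).as_matrix();T[:3,3]=o["eef_pos"]
        M=T@r["tool_from_camera"]
    else: M=r["cam_to_world"]
    np.savez("pics/"+name+".npz",M=M,K=r["mtx"])
    if crop: x0,y0,x1,y1=crop; v=im[y0:y1,x0:x1]
    else: v=im
    cv2.imwrite("pics/"+name+"_full.png",im)
    cv2.imwrite("pics/"+name+".png",cv2.resize(v,None,fx=scale,fy=scale,interpolation=cv2.INTER_CUBIC))
    return im,M,r["mtx"]
def proj(M,K,p):
    c=np.linalg.inv(M)@np.append(p,1); return (K@c[:3]/c[2])[:2]
def ray(M,K,uv,z):
    d=M[:3,:3]@np.linalg.inv(K)@np.array([uv[0],uv[1],1]); c=M[:3,3]; return c+d*(z-c[2])/d[2]
E
python3 - <<'E'
from h import *
st(); print(arm.camera("wrist")["tool_from_camera"], arm.camera("wrist")["mtx"])
delta([0.4405,-0.329,0.26],0.336)
E
```

```text
t1.30 pos [ 0.206  -0.5901  0.2388] rpy [3.142 0.    0.336] q [ 1.27  0.69 -0.19  1.57  0.16  0.9  -0.22] F [0.32 0.11 0.06] M [0.016 0.044 0.001] w 0.0879
[[ 0.0003 -0.9643 -0.265   0.0673]
 [ 1.      0.0003  0.0003 -0.0005]
 [-0.0002 -0.265   0.9643 -0.1448]
 [ 0.      0.      0.      1.    ]] [[371.2046   0.     276.3253]
 [  0.     371.2046 207.7632]
 [  0.       0.       1.    ]]
shift [ 307.5 -169.3  -21.3] turn [ 0.0001 -0.     -0.0002]
```

Request:
{"method": "play_rows", "body": {"targets": [[[0,0,0,31,-17,-2,-1],[0,0,0,62,-34,-4,-1],[0,0,0,92,-51,-6,-1],[0,0,0,123,-68,-8,-1],[0,0,0,154,-85,-10,-1],[0,0,0,184,-102,-12,-1],[0,0,0,215,-119,-14,-1],[0,0,0,246,-136,-16,-1],[0,0,0,277,-152,-18,-1],[0,0,0,307,-169,-21,-1],[0,0,0,307,-169,-21,-1],[0,0,0,307,-169,-21,-1],[0,0,0,307,-169,-21,-1]]]}}

```text
time_s: 2.7
eef_pos: [0.439, -0.3306, 0.2597]
tool_rot: [3.141, 0.001, 0.334]
contact_force: [-0.3, -1.1, 0.5]
grip_width: 0.0885
```

Run:
```python
from h import *
st(); im,M,K=snap("wrist","w1"); cv2.imwrite("pics/w1.png",im)
for n in ["driver_grip","driver_mouth","stand"]:
    print(n,[(d["xyz"],d["conf"]) for d in arm.spot_point("wrist",n)[:1]])
print(proj(M,K,[.4405,-.329,.154]),proj(M,K,[.4405,-.329,.045]))
```

```text
t2.70 pos [ 0.439  -0.3306  0.2597] rpy [3.141 0.001 0.334] q [ 0.67  0.56 -0.17  1.77  0.13  0.82 -0.8 ] F [-0.27 -1.08  0.47] M [-0.036  0.045  0.015] w 0.0885
driver_grip [([0.4424, -0.3326, 0.1237], 0.58)]
driver_mouth [([0.4405, -0.3322, 0.0177], 0.68)]
stand [([0.444, -0.3284, -0.0042], 0.81)]
[275.3884 202.7928] [275.5766 174.631 ]
```

View pics/w1.png

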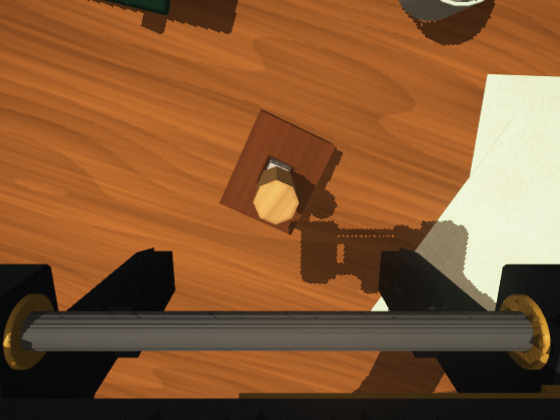

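The wrist picture shows the stand's top (corners ~(262,110), (337,150), (291,234), (221,203)). The octagonal handle top is at ~(275,202), where it was predicted. I'll enlarge it for the angles.

Run:
```python
import cv2
im=cv2.imread("pics/w1_full.png")[100:240,210:350]
cv2.imwrite("pics/w1c.png",cv2.resize(im,None,fx=4.2,fy=4.2,interpolation=cv2.INTER_CUBIC))
```

```text
(no output)
```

View pics/w1c.png

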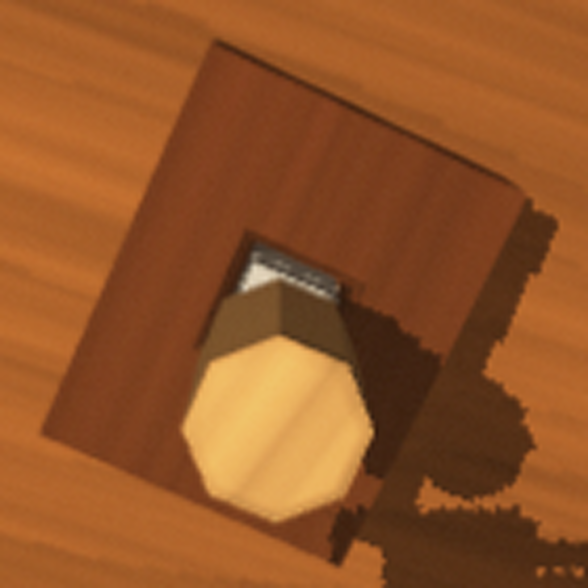

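The octagon's vertices in the crop are (276,335), (355,365), (374,432), (345,498), (277,521), (208,493), (182,427) and (212,362). The shell's far top edge runs (258,250) to (342,283), and the stand's far edge (216,42) to (525,192).

Run:
```python
from h import *
d=np.load("pics/w1.npz");M,K=d["M"],d["K"]
f=lambda p,z: ray(M,K,(210+p[0]/4.2,100+p[1]/4.2),z)
V=np.array([f(p,.154) for p in [(276,335),(355,365),(374,432),(345,498),(277,521),(208,493),(182,427),(212,362)]])
c=V.mean(0);print("top centre",c,"radii",np.linalg.norm(V-c,axis=1)*1000,"vertex az mod45",np.degrees(np.arctan2(*(V-c)[:,1::-1].T))%45)
def edge(a,b,z):
    e=f(b,z)-f(a,z);print(np.linalg.norm(e),np.degrees(np.arctan2(e[1],e[0]))%90)
edge((258,250),(342,283),.055);edge((216,42),(525,192),.045);edge((216,42),(42,432),.045);edge((42,432),(340,563),.045)
delta([c[0],c[1],.107])
```

```text
top centre [ 0.441  -0.3295  0.154 ] radii [16.0052 16.669  15.8336 16.2465 15.8762 16.1264 16.0313 15.8633] vertex az mod45 [20.6813 15.4193 17.823  17.4601 18.1504 16.8506 17.3613 17.6653]
0.02034812333050306 87.63401933812801
0.07770805222856712 83.88269280865035
0.09935062501402271 83.8755042907809
0.0786146759006102 84.29286273694065
shift [  2.1  -0.3 152.6] turn None
```

Handle flats are at −5° mod 45°, which agrees with the shell and stand edges. I'll turn the jaws to yaw 40° and descend.

Request:
{"method": "play_rows", "body": {"targets": [[[0,0,-0.12,1,0,20,-1],[0,0,-0.24,2,0,40,-1],[0,0,-0.363,2,0,70,-1],[0,0,-0.363,2,0,100,-1],[0,0,-0.363,2,0,125,-1],[0,0,-0.363,2,0,145,-1],[0,0,-0.363,2,0,154,-1],[0,0,-0.363,2,0,154,-1],[0,0,-0.363,2,0,154,1],[0,0,-0.363,2,0,154,1],[0,0,-0.363,2,0,154,1],[0,0,-0.363,2,0,154,1],[0,0,-0.363,2,0,154,1],[0,0,-0.363,2,0,154,1],[0,0,-0.363,2,0,154,1]]], "newtons": 40}}

```text
time_s: 4.4
eef_pos: [0.442, -0.3287, 0.1058]
tool_rot: [3.141, 0.0, 0.699]
contact_force: [-0.1, -0.5, -0.0]
grip_width: 0.0339
```

Run:
```python
from h import *
st(); delta([.441,-.3295,.30])
```

```text
t4.40 pos [ 0.442  -0.3287  0.1058] rpy [3.141 0.    0.699] q [ 0.67  0.79 -0.19  1.9   0.3   0.48 -0.61] F [-0.12 -0.5  -0.05] M [ 0.016  0.024 -0.005] w 0.0339
shift [  -1.3   -0.  -194.2] turn None
```

Request:
{"method": "play_rows", "body": {"targets": [[[0,0,0,0,0,0,1],[0,0,0,0,0,0,1],[0,0,0,0,0,0,1]]]}}

```text
time_s: 4.7
eef_pos: [0.442, -0.3287, 0.1057]
tool_rot: [3.142, 0.0, 0.699]
contact_force: [0.4, 0.1, 0.8]
grip_width: 0.0298
```

Request:
{"method": "play_rows", "body": {"targets": [[[0,0,0,0,0,-20,1],[0,0,0,0,0,-50,1],[0,0,0,0,0,-85,1],[0,0,0,0,0,-120,1],[0,0,-0.12,23,-8,-155,1],[0,0,-0.24,46,-16,-185,1],[0,0,-0.36,69,-23,-205,1],[0,0,-0.48,92,-31,-215,1],[0,0,-0.6,115,-39,-215,1],[0,0,-0.72,140,-48,-215,1],[0,0,-0.84,166,-56,-215,1],[0,0,-0.96,191,-65,-215,1],[0,0,-1.08,217,-74,-215,1],[0,0,-1.2,242,-82,-215,1],[0,0,-1.32,267,-91,-215,1],[0,0,-1.44,292,-99,-215,1],[0,0,-1.57,317,-108,-215,1],[0,0,-1.57,342,-116,-215,1],[0,0,-1.57,342,-116,-215,1],[0,0,-1.57,342,-116,-215,1]]]}}

```text
time_s: 6.7
eef_pos: [0.6288, -0.0198, 0.32]
tool_rot: [-3.14, -0.0, 2.27]
contact_force: [0.2, -0.5, -2.3]
grip_width: 0.0297
```

Run:
```python
from h import *
st(); im,M,K=snap("wrist","w2")
for n in ["spindle","boss_top","driver_mouth","driver_grip","block_center","block_end","press"]:
    print(n,[(d["xyz"],d["conf"]) for d in arm.spot_point("wrist",n)[:1]])
print(proj(M,K,[.591,.026,.142]),proj(M,K,[.5835,.132,.04]))
```

```text
t6.70 pos [ 0.6288 -0.0198  0.32  ] rpy [-3.14 -0.    2.27] q [ 0.33  0.69 -0.71  1.43  0.46  1.2   0.26] F [ 0.22 -0.5  -2.34] M [-0.051 -0.088 -0.021] w 0.0297
spindle [([0.592, 0.0256, 0.1452], 0.82)]
boss_top [([0.5894, 0.021, 0.1008], 0.89)]
driver_mouth [([0.6292, -0.0213, 0.2291], 0.6)]
driver_grip [([0.6272, -0.0251, 0.3355], 0.77)]
block_center [([0.59, 0.0673, 0.0311], 0.97)]
block_end [([0.5772, 0.1348, 0.0237], 0.77)]
press [([0.5921, 0.0238, -0.0001], 0.64)]
[277.7481 117.1817] [337.2255  29.9872]
```

View pics/w2.png

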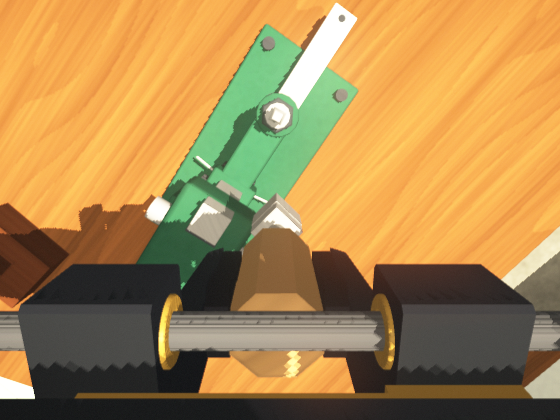

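The picture shows the stop screw's square end at ~(277,115), the bar running to ~(342,15) and the held driver's steel socket at ~(277,215). I'll enlarge those to get their angles.

Run:
```python
import cv2,numpy as np
im=cv2.imread("pics/w2_full.png")
a=cv2.resize(im[92:142,252:302],(560,560),interpolation=cv2.INTER_CUBIC)
b=cv2.resize(im[185:245,240:315],(240,192),interpolation=cv2.INTER_CUBIC)
b=np.vstack([b,np.zeros((560-192,240,3),np.uint8)])
cv2.imwrite("pics/w2c.png",np.hstack([a,b]))
```

```text
(no output)
```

View pics/w2c.png

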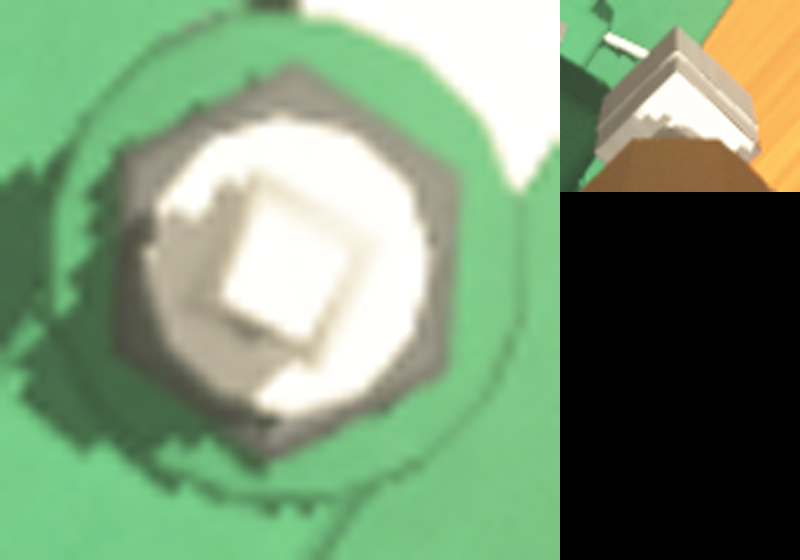

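The square's top face corners in the crop are ~(258,195), (352,245), (303,343) and (222,296). The held socket's corner points towards the camera, so the socket sits 45° to the jaws, as expected.

Run:
```python
from h import *
d=np.load("pics/w2.npz");M,K=d["M"],d["K"]
f=lambda p,z: ray(M,K,(252+p[0]/11.2,92+p[1]/11.2),z)
C=[f(p,.142) for p in [(258,195),(352,245),(303,343),(222,296)]]
print("centre",np.mean(C,0))
for i in range(4):
    e=C[(i+1)%4]-C[i];print(np.linalg.norm(e)*1000,np.degrees(np.arctan2(e[1],e[0]))%90)
# collar circle centre (23 mm collar at z .118)
print("collar",f((287,265),.118), "boss",f((288,253),.1))
# bar edges, near z=.040
g=lambda p:ray(M,K,p,.04)
a,b=g((334,3)),g((356,18)); print("bar end corners",a,b,(a+b)/2,np.linalg.norm(a-b))
# driver shell corner: crop (120,72)-> full
s=lambda p,z:ray(M,K,(240+p[0]/3.2,185+p[1]/3.2),z)
z=.32-.0887
p0,p1,p2=[s(p,z) for p in [(118,27),(40,110),(198,105)]]
for e in (p1-p0,p2-p0): print("shell",np.linalg.norm(e)*1000,np.degrees(np.arctan2(e[1],e[0]))%90)
```

```text
centre [0.5902 0.0265 0.142 ]
7.9546641003874035 12.843159712192712
8.081926930834644 13.018628696415632
7.0355180759207165 10.582133006046547
7.861855265318814 19.778955418383063
collar [0.5905 0.0265 0.118 ] boss [0.5903 0.027  0.1   ]
bar end corners [0.5637 0.1487 0.04  ] [0.5907 0.153  0.04  ] [0.5772 0.1508 0.04  ] 0.027352874419753332
shell 23.748245603041635 87.6029296232041
shell 23.237908376818204 85.07418951192739
```

Request:
{"method": "play_rows", "body": {"targets": [[[0,0,-0.14,5,0,0,1],[0,0,-0.28,10,0,0,1],[0,0,-0.42,15,0,0,1],[0,0,-0.56,20,0,0,1],[0,0,-0.7,25,0,0,1],[0,0,-0.84,30,0,0,1],[0,0,-0.98,35,0,0,1],[0,0,-1.12,40,0,0,1],[0,0,-1.26,45,0,0,1],[0,0,-1.4,50,-1,10,1],[0,0,-1.54,55,-1,25,1],[0,0,-1.68,59.8,-1,40,1],[0,0,-1.8,59.8,-1,55,1],[0,0,-1.894,59.8,-1,65,1],[0,0,-1.894,59.8,-1,65,1],[0,0,-1.894,59.8,-1,65,1],[0,0,-1.894,59.8,-1,65,1]]]}}

```text
time_s: 8.8
eef_pos: [0.5905, 0.0254, 0.2566]
tool_rot: [-3.14, 0.001, -2.122]
contact_force: [-0.9, -0.4, -1.6]
grip_width: 0.0298
```

Run:
```python
from h import *
d=np.load("pics/w2.npz");M,K=d["M"],d["K"]
p0=ray(M,K,(240+118/3.2,185+27/3.2),.32-.0887); v=p0-np.array([.6288,-.0198,p0[2]])
print("corner in tool x,y",v@[-.6436,.7654,0],v@[.7654,.6436,0])
st(); im,M,K=snap("wrist","w3")
print("mouth",arm.spot_point("wrist","driver_mouth")[:1],arm.spot_point("wrist","spindle")[:1])
u=proj(M,K,[.5904,.0265,.142]);print(u)
x,y=int(u[0]),int(u[1]);cv2.imwrite("pics/w3c.png",cv2.resize(im[y-60:y+60,x-70:x+70],None,fx=5,fy=5,interpolation=cv2.INTER_CUBIC));print(x-70,y-60)
r=snap("scene","s3");print("scene",arm.spot_point("scene","driver_mouth")[:1],arm.spot_point("scene","spindle")[:1])
r=snap("side","d3");print("side",arm.spot_point("side","driver_mouth")[:1],arm.spot_point("side","spindle")[:1])
```

```text
corner in tool x,y 0.014094993781068633 -0.00015097201933938248
t8.80 pos [0.5905 0.0254 0.2566] rpy [-3.14   0.001 -2.122] q [ 0.46  0.85 -1.16  1.63  0.83  1.23  1.72] F [-0.93 -0.43 -1.63] M [ 0.138 -0.153  0.031] w 0.0298
mouth [{'xyz': [0.5936, 0.0261, 0.1694], 'conf': 0.97}] [{'xyz': [0.5919, 0.0262, 0.1422], 'conf': 0.64}]
[276.2891 204.6878]
206 144
scene [{'xyz': [0.5885, 0.0273, 0.1679], 'conf': 0.93}] [{'xyz': [0.592, 0.0299, 0.1484], 'conf': 0.55}]
side [{'xyz': [0.5874, 0.0237, 0.1721], 'conf': 0.59}] [{'xyz': [0.5929, 0.0275, 0.1451], 'conf': 0.73}]
```

View pics/w3c.png

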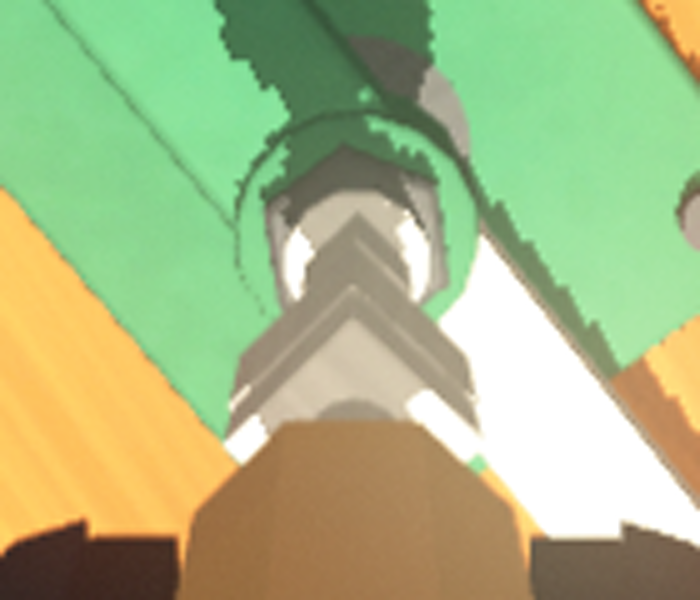

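The enlarged view shows the socket's corner (~353,287) symmetric over the screw's square corner (~358,212), so the yaw matches. I'll compute the remaining offsets in the tool frame.

Run:
```python
from h import *
d=np.load("pics/w3.npz");M,K=d["M"],d["K"]; o=arm.get_obs();r=R.from_euler("xyz",o["tool_rot"])
def t(p,z):return r.inv().apply(ray(M,K,(206+p[0]/5,144+p[1]/5),z)-o["eef_pos"])*1000
print("shell corner lower",t((353,287),.168)); print("shell L,R",t((240,360),.168),t((468,355),.168))
print("sq base corner",t((358,212),.118)); print("boss centre (near edge)",t((358,110),.100)," lat",t((240,220),.1),t((477,220),.1))
print("collar far", t((358,190),.118))
print(r.inv().apply(np.array([.5904,.0265,.142])-o["eef_pos"])*1000)
```

```text
shell corner lower [ 7.9352  0.6152 87.7865]
shell L,R [ -1.9348 -14.2237  87.7893] [-1.285  15.6771 87.7833]
sq base corner [  7.1446   1.3733 137.7864]
boss centre (near edge) [ 20.2928   1.421  155.7867]  lat [  1.9514 -18.1749 155.7902] [  1.9022  21.1564 155.7823]
collar far [ 10.6345   1.3755 137.7865]
[ -1.2043   0.3677 113.7864]
```

Along tool x they agree: socket −1.1 to −1.6 mm, screw −1.2 mm. Along tool y the screw is about 0.7 mm further. I'll shift by that and lower gently.

Request:
{"method": "play_rows", "body": {"targets": [[[0,0,0,0,0.7,5,1],[0,0,0,0,0.7,13,1],[0,0,0,0,0.7,20,1],[0,0,0,0,0.7,24,1],[0,0,0,0,0.7,27,1],[0,0,0,0,0.7,29,1],[0,0,0,0,0.7,31,1],[0,0,0,0,0.7,31,1]]]}}

```text
time_s: 10.05
eef_pos: [0.5895, 0.0257, 0.2246]
tool_rot: [-3.142, 0.0, -2.12]
contact_force: [0.4, 0.1, -2.7]
grip_width: 0.0299
```

```bash
python3 -c "
from h import *
st()"
```

```text
t10.05 pos [0.5895 0.0257 0.2246] rpy [-3.142  0.    -2.12 ] q [ 0.45  0.89 -1.14  1.67  0.87  1.18  1.68] F [ 0.36  0.08 -2.72] M [ 0.141 -0.078 -0.066] w 0.0299
```

Request:
{"method": "play_rows", "body": {"targets": [[[0,0,0,0,0,3,1],[0,0,0,0,0,6,1],[0,0,0,0,0,9,1],[0,0,0,0,0,12,1],[0,0,0,0,0,14,1],[0,0,0,0,0,14,1]]]}}

```text
time_s: 10.65
eef_pos: [0.5895, 0.0256, 0.2104]
tool_rot: [3.142, -0.0, -2.12]
contact_force: [1.0, 0.8, -2.2]
grip_width: 0.0299
```

```bash
python3 -c "
from h import *
st()"
```

```text
t10.65 pos [0.5895 0.0256 0.2104] rpy [ 3.142 -0.    -2.12 ] q [ 0.45  0.9  -1.12  1.68  0.89  1.15  1.67] F [ 1.02  0.79 -2.22] M [ 0.137 -0.275  0.021] w 0.0299
```

Request:
{"method": "play_rows", "body": {"targets": [[[0,0,0,0,0,0.7,1],[0,0,0.1,0,0,0.9,1],[0,0,0.2,0,0,1.0,1],[0,0,0.3,0,0,1.1,1],[0,0,0.4,0,0,1.2,1],[0,0,0.5,0,0,1.3,1]]]}}

```text
time_s: 11.25
eef_pos: [0.5896, 0.0258, 0.2095]
tool_rot: [-3.142, 0.001, -2.624]
contact_force: [0.7, 0.6, -4.2]
grip_width: 0.0298
```

```bash
cat >> h.py <<'E'
def mz(n=6):
    L=[]
    for i in range(n):
        o=arm.get_obs(); L.append(np.r_[o["wrist_torque"],o["contact_force"]]); arm.camera("wrist")
    L=np.array(L); print("Mz",np.round(L[:,2],3),"mean",L.mean(0),"sd",L.std(0)); return L
E
python3 -c "
from h import *
st();mz();st()"
```

```text
t11.25 pos [0.5896 0.0258 0.2095] rpy [-3.142  0.001 -2.624] q [ 0.41  0.86 -1.01  1.68  0.82  1.08  1.22] F [ 0.66  0.57 -4.16] M [ 0.246 -0.251  0.078] w 0.0298
Mz [ 0.078  0.042 -0.01  -0.005 -0.006  0.006] mean [ 0.1887 -0.3206  0.0175  0.6719  0.4964 -2.2383] sd [0.0718 0.0481 0.0321 0.4979 0.3211 1.1353]
t11.55 pos [0.5896 0.0257 0.2095] rpy [ 3.142  0.    -2.619] q [ 0.41  0.86 -1.01  1.68  0.82  1.08  1.23] F [ 0.8  -0.07 -1.42] M [ 0.221 -0.302 -0.027] w 0.0298
```

Request:
{"method": "play_rows", "body": {"targets": [[[0,0,0.1,0,0,0.1,1],[0,0,0.2,0,0,0.2,1],[0,0,0.3,0,0,0.3,1]]]}}

```text
time_s: 11.85
eef_pos: [0.5895, 0.0261, 0.2092]
tool_rot: [3.141, 0.0, -2.923]
contact_force: [-0.1, 0.1, -1.8]
grip_width: 0.0294
```

```bash
cat >> h.py <<'E'
def mt(n=3):
    L=[]
    for i in range(n):
        o=arm.get_obs(); L.append([o["wrist_torque"][2],o["tau"][6],o["contact_force"][2]])
        if i<n-1: arm.camera("wrist")
    print("t%.2f yaw %.3f q7 %.2f z %.4f"%(o["time_s"],o["tool_rot"][2],o["joint_positions"][6],o["eef_pos"][2]),"Mz,tau7,Fz",np.round(L,3).tolist())
E
python3 -c "
from h import *
mt()"
```

```text
t11.95 yaw -2.919 q7 0.97 z 0.2092 Mz,tau7,Fz [[0.042, 0.854, -1.764], [-0.067, -0.055, -2.158], [0.044, -0.603, -1.313]]
```

Request:
{"method": "play_rows", "body": {"targets": [[[0,0,0.1,0,0,0.1,1],[0,0,0.2,0,0,0.2,1],[0,0,0.3,0,0,0.3,1]]]}}

```text
time_s: 12.25
eef_pos: [0.5895, 0.0264, 0.2089]
tool_rot: [3.14, 0.0, 3.063]
contact_force: [0.6, 2.2, -1.5]
grip_width: 0.0297
```

```bash
python3 -c "
from h import *
mt(2)"
```

```text
t12.30 yaw 3.059 q7 0.71 z 0.2090 Mz,tau7,Fz [[0.024, 0.841, -1.548], [0.002, -0.073, -2.216]]
```

Request:
{"method": "play_rows", "body": {"targets": [[[0,0,0.1,0,0,0.1,1],[0,0,0.2,0,0,0.2,1],[0,0,0.3,0,0,0.3,1]]]}}

```text
time_s: 12.6
eef_pos: [0.5895, 0.0267, 0.2086]
tool_rot: [3.14, -0.0, 2.764]
contact_force: [0.9, 2.3, -1.9]
grip_width: 0.0296
```

```bash
python3 -c "
from h import *
mt(2)"
```

```text
t12.65 yaw 2.760 q7 0.46 z 0.2087 Mz,tau7,Fz [[0.059, 0.827, -1.86], [0.004, -0.083, -2.771]]
```

Request:
{"method": "play_rows", "body": {"targets": [[[0,0,0.1,1,1.2,0.1,1],[0,0,0.2,1,1.4,0.2,1],[0,0,0.3,1,1.5,0.3,1]]]}}

```text
time_s: 12.95
eef_pos: [0.5896, 0.0273, 0.2084]
tool_rot: [3.141, 0.001, 2.465]
contact_force: [0.8, 1.2, -1.8]
grip_width: 0.0296
```

```bash
python3 -c "
from h import *
mt(2);st()"
```

```text
t13.00 yaw 2.461 q7 0.21 z 0.2084 Mz,tau7,Fz [[0.012, 0.816, -1.776], [-0.033, -0.088, -2.558]]
t13.00 pos [0.5896 0.0273 0.2084] rpy [3.141 0.001 2.461] q [ 0.27  0.76 -0.71  1.69  0.6   0.92  0.21] F [ 1.25  0.66 -2.56] M [ 0.092 -0.687 -0.033] w 0.0297
```

Request:
{"method": "play_rows", "body": {"targets": [[[0,0,0.1,0,0,0.1,1],[0,0,0.2,0,0,0.2,1],[0,0,0.3,0,0,0.3,1]]]}}

```text
time_s: 13.3
eef_pos: [0.5898, 0.0275, 0.2081]
tool_rot: [3.14, 0.001, 2.165]
contact_force: [1.7, 1.4, -1.4]
grip_width: 0.0298
```

```bash
python3 -c "
from h import *
mt(2)"
```

```text
t13.35 yaw 2.162 q7 -0.04 z 0.2081 Mz,tau7,Fz [[-0.014, 0.802, -1.397], [0.046, -0.095, -3.475]]
```

Request:
{"method": "play_rows", "body": {"targets": [[[0,0,0.1,0,0,0.1,1],[0,0,0.2,0,0,0.2,1],[0,0,0.3,0,0,0.3,1]]]}}

```text
time_s: 13.65
eef_pos: [0.5901, 0.0277, 0.2078]
tool_rot: [3.139, -0.0, 1.866]
contact_force: [2.8, 0.0, -2.5]
grip_width: 0.0297
```

```bash
python3 -c "
from h import *
mt(2);st()"
```

```text
t13.70 yaw 1.862 q7 -0.28 z 0.2079 Mz,tau7,Fz [[0.064, 0.774, -2.508], [-0.026, -0.113, -2.608]]
t13.70 pos [0.5901 0.0276 0.2079] rpy [3.139 0.    1.862] q [ 0.19  0.72 -0.55  1.7   0.48  0.86 -0.28] F [ 3.07  1.5  -2.61] M [ 0.047 -1.038 -0.026] w 0.0292
```

Request:
{"method": "play_rows", "body": {"targets": [[[0,0,0.1,0,1.2,0.1,1],[0,0,0.2,0,1.2,0.2,1],[0,0,0.3,0,1.2,0.3,1]]]}}

```text
time_s: 14.0
eef_pos: [0.5907, 0.0278, 0.2075]
tool_rot: [3.141, -0.0, 1.567]
contact_force: [2.0, -0.5, -1.2]
grip_width: 0.0297
```

```bash
python3 -c "
from h import *
mt(2);st()"
```

```text
t14.05 yaw 1.563 q7 -0.51 z 0.2075 Mz,tau7,Fz [[0.075, 0.747, -1.174], [0.013, -0.127, -1.874]]
t14.05 pos [0.5907 0.0277 0.2075] rpy [3.141 0.    1.563] q [ 0.14  0.71 -0.47  1.7   0.41  0.83 -0.51] F [ 1.66  0.89 -1.87] M [ 0.04  -0.685  0.013] w 0.0297
```

Request:
{"method": "play_rows", "body": {"targets": [[[0,0,0.1,0,0.8,0.1,1],[0,0,0.2,0,0.8,0.2,1]]]}}

```text
time_s: 14.25
eef_pos: [0.5911, 0.0277, 0.2073]
tool_rot: [-3.141, 0.0, 1.367]
contact_force: [2.6, -0.2, 1.1]
grip_width: 0.0297
```

```bash
python3 -c "
from h import *
mt(4);st()"
```

```text
t14.40 yaw 1.370 q7 -0.67 z 0.2073 Mz,tau7,Fz [[0.067, 0.753, 1.114], [0.07, -0.133, 1.016], [0.035, -0.547, 1.115], [0.045, -0.163, 1.198]]
t14.40 pos [0.591  0.0278 0.2073] rpy [3.142 0.    1.37 ] q [ 0.11  0.7  -0.41  1.7   0.36  0.82 -0.67] F [ 1.05 -0.35  1.2 ] M [-0.115 -0.403  0.045] w 0.0298
```

Torque readings have risen and are holding, so the pad seems to be touching. I'll release the driver, rise clear and go for a gentle pull test at the bar's end.

Request:
{"method": "play_rows", "body": {"targets": [[[0,0,0,0,0,0,0],[0,0,0,0,0,0,0],[0,0,0,0,0,0,0],[0,0,0,0,0,0,0],[0,0,0,0,0,-5,0],[0,0,0,0,0,-15,0],[0,0,0,0,0,-30,0],[0,0,0,0,0,-50,0],[0,0,0,0,0,-70,0],[0,0,0,0,0,-90,0],[0,0,0,0,0,-90,0]]]}}

```text
time_s: 15.5
eef_pos: [0.5928, 0.0284, 0.3007]
tool_rot: [3.135, -0.002, 1.363]
contact_force: [-0.5, 0.1, -0.1]
grip_width: 0.0442
```

Run:
```python
from h import *
st(); im,M,K=snap("wrist","w4")
for n in ["driver_mouth","driver_grip","block_center","block_end"]:
    print(n,[(d["xyz"],d["conf"]) for d in arm.spot_point("wrist",n)[:1]])
delta([.5805,.1325,.10],1.716); print(proj(M,K,[.5805,.1325,.04]))
```

```text
t15.50 pos [0.5928 0.0284 0.3007] rpy [ 3.135 -0.002  1.363] q [ 0.14  0.6  -0.45  1.58  0.29  1.02 -0.61] F [-0.5   0.13 -0.08] M [-0.102 -0.121  0.014] w 0.0442
driver_mouth [([0.5915, 0.028, 0.1193], 0.66)]
driver_grip [([0.5933, 0.0232, 0.2227], 0.73)]
block_center [([0.5875, 0.0695, 0.0265], 0.88)]
block_end [([0.5792, 0.134, 0.0252], 0.84)]
shift [100.9 -30.9 196.1] turn [-0.0021  0.0005 -0.353 ]
[242.9935  74.8436]
```

View pics/w4.png

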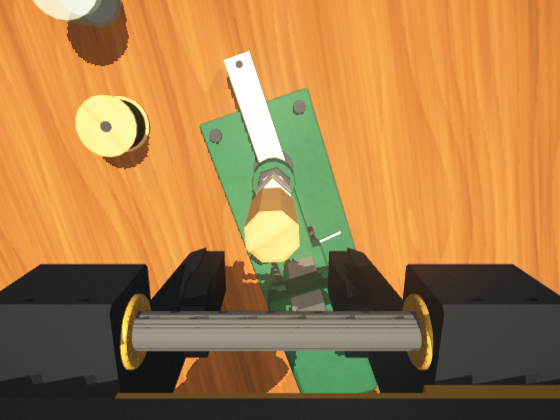

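The driver stands upright on the screw (handle top ~(272,235)). The bar's free end is at (225,62)–(249,52), with its edges running down to ~(261,163) and (285,157).

Run:
```python
from h import *
d=np.load("pics/w4.npz");M,K=d["M"],d["K"]
g=lambda p:ray(M,K,p,.04)
a,b,c,e=g((225,62)),g((249,52)),g((261,163)),g((285,157))
print(a,b,(a+b)/2,np.linalg.norm(a-b),"end yaw",np.degrees(np.arctan2(*(b-a)[1::-1])),"sides",[np.degrees(np.arctan2(*v[1::-1])) for v in (a-c,b-e)])
```

```text
[0.5654 0.1484 0.04  ] [0.5915 0.1526 0.04  ] [0.5784 0.1505 0.04  ] 0.026480124658503724 end yaw 9.193079505643434 sides [np.float64(97.09403680748338), np.float64(97.35346445487689)]
```

Request:
{"method": "play_rows", "body": {"targets": [[[0,0,-0.07,20,-6,0,0],[0,0,-0.14,45,-14,0,0],[0,0,-0.21,70,-22,0,0],[0,0,-0.28,90,-29,10,0],[0,0,-0.335,98,-32,40,0],[0,0,-0.335,98,-32,80,0],[0,0,-0.335,98,-32,120,0],[0,0,-0.335,98,-32,160,0],[0,0,-0.335,98,-32,190,0],[0,0,-0.335,98,-32,210,0],[0,0,-0.335,98,-32,220,0],[0,0,-0.335,98,-32,220,0],[0,0,-0.335,98,-32,220,0]]]}}

```text
time_s: 17.05
eef_pos: [0.5802, 0.131, 0.0776]
tool_rot: [3.141, -0.001, 1.699]
contact_force: [-0.5, -0.0, 0.9]
grip_width: 0.0439
```

Run:
```python
from h import *
st(); im,M,K=snap("wrist","w5")
cv2.imwrite("pics/w5.png",im)
print([(d["xyz"],d["conf"]) for d in arm.spot_point("wrist","block_end")[:1]])
delta([.581,.131,.010],1.702)
```

```text
t17.05 pos [0.5802 0.131  0.0776] rpy [ 3.141 -0.001  1.699] q [-0.08  0.9  -0.38  1.77  0.56  0.58 -0.68] F [-0.51 -0.03  0.92] M [-0.025 -0.104  0.078] w 0.0439
[([0.5788, 0.1367, 0.0264], 0.97)]
shift [ 0.2  0.1 68.3] turn [ 0.0022 -0.0006 -0.0037]
```

Request:
{"method": "play_rows", "body": {"targets": [[[0,0,0,0,0.5,25,0],[0,0,0,0,0.5,45,0],[0,0,0,0,0.5,60,0],[0,0,0,0,0.5,67,0],[0,0,0,0,0.5,67,0.2],[0,0,0,0,0.5,67,0.25],[0,0,0,0,0.5,67,0.3],[0,0,0,0,0.5,67,1],[0,0,0,0,0.5,67,1],[0,0,0,0,0.5,67,1],[0,0,0,0,0.5,67,1]]], "newtons": 20}}

```text
time_s: 18.25
eef_pos: [0.5811, 0.1305, 0.0109]
tool_rot: [3.14, -0.0, 1.698]
contact_force: [-0.1, -0.6, 6.2]
grip_width: 0.0278
```

```bash
python3 -c "
from h import *
st();mz(4)"
```

```text
t18.25 pos [0.5811 0.1305 0.0109] rpy [ 3.14  -0.     1.698] q [-0.12  1.   -0.31  1.78  0.62  0.46 -0.73] F [-0.14 -0.57  6.24] M [-0.046 -0.07  -0.078] w 0.0278
Mz [-0.078 -0.132 -0.071 -0.152] mean [-0.0613 -0.0933 -0.1083 -0.1713 -0.0943  5.6529] sd [0.0096 0.0228 0.0345 0.0768 0.4484 0.3511]
```

Request:
{"method": "play_rows", "body": {"targets": [[[0,0,0,0,0,-0.5,1],[0,0,0,0,0,-0.5,1],[0,0,0,0,0,-0.5,1]]]}}

```text
time_s: 18.75
eef_pos: [0.581, 0.1305, 0.0109]
tool_rot: [3.14, -0.0, 1.698]
contact_force: [1.2, 0.7, 4.6]
grip_width: 0.0276
```

```bash
python3 -c "
from h import *
st();mz(3)"
```

```text
t18.75 pos [0.581  0.1305 0.0109] rpy [ 3.14  -0.     1.698] q [-0.12  1.   -0.31  1.78  0.62  0.46 -0.73] F [1.22 0.74 4.6 ] M [ 0.039 -0.391 -0.116] w 0.0276
Mz [-0.116 -0.128 -0.088] mean [ 0.0109 -0.3658 -0.1109  1.015   0.3606  4.7623] sd [0.0321 0.0401 0.0167 0.1489 0.3059 0.1415]
```

Request:
{"method": "play_rows", "body": {"targets": [[[0,0,0,0,0,-1.2,1],[0,0,0,0,0,-2.2,1],[0,0,0,0.5,0,-2.2,1],[0,0,0,1,0,-2.2,1],[0,0,0,1.5,0,-2.2,1],[0,0,0,2,0,-2.2,1],[0,0,0,2,0,-2.2,1]]]}}

```text
time_s: 19.6
eef_pos: [0.5799, 0.1307, 0.0125]
tool_rot: [-3.14, 0.002, 1.697]
contact_force: [2.0, -3.8, -6.8]
grip_width: 0.0277
```

```bash
python3 -c "
from h import *
st();mz(2)"
```

```text
t19.60 pos [0.5799 0.1307 0.0125] rpy [-3.14   0.002  1.697] q [-0.12  0.99 -0.31  1.78  0.61  0.47 -0.73] F [ 2.02 -3.77 -6.77] M [-0.649 -0.604  0.188] w 0.0277
Mz [0.188 0.116] mean [-0.6874 -0.5996  0.1521  2.2056 -4.2792 -6.1805] sd [0.038  0.0047 0.0362 0.1889 0.5081 0.588 ]
```

Request:
{"method": "play_rows", "body": {"targets": [[[0,0,0,0,0,0.6,1],[0,0,0,0,0,1.2,1],[0,0,0,0,0,1.2,1]]]}}

```text
time_s: 20.0
eef_pos: [0.58, 0.1309, 0.0116]
tool_rot: [-3.141, 0.002, 1.697]
contact_force: [1.5, -5.9, -4.9]
grip_width: 0.0276
```

```bash
python3 -c "
from h import *
st();mz(2)"
```

```text
t20.00 pos [0.58   0.1309 0.0116] rpy [-3.141  0.002  1.697] q [-0.12  1.   -0.31  1.78  0.61  0.46 -0.73] F [ 1.48 -5.89 -4.92] M [-0.921 -0.536  0.121] w 0.0276
Mz [0.121 0.119] mean [-0.9145 -0.522   0.1199  2.0767 -5.0436 -4.695 ] sd [0.0064 0.0143 0.0006 0.5984 0.8448 0.2251]
```

Request:
{"method": "play_rows", "body": {"targets": [[[0,0,0,0,0,0.8,1],[0,0,0,0.5,0,1.2,1],[0,0,0,1,0,1.2,1],[0,0,0,1,0,1.2,1]]]}}

```text
time_s: 20.5
eef_pos: [0.58, 0.1309, 0.011]
tool_rot: [-3.141, 0.004, 1.696]
contact_force: [0.7, -5.9, 1.5]
grip_width: 0.0279
```

```bash
python3 -c "
from h import *
st();mz(2)"
```

```text
t20.50 pos [0.58   0.1309 0.011 ] rpy [-3.141  0.004  1.696] q [-0.13  1.   -0.31  1.78  0.61  0.46 -0.74] F [ 0.72 -5.88  1.53] M [-1.4   -0.425  0.159] w 0.0279
Mz [0.159 0.165] mean [-1.3897 -0.4013  0.1621  0.9499 -6.386   0.9253] sd [0.0106 0.0238 0.0028 0.2275 0.5018 0.6018]
```

Request:
{"method": "play_rows", "body": {"targets": [[[0,0,0,0.5,0,-0.1,1],[0,0,0,1,0,-0.1,1],[0,0,0,1.5,0,-0.1,1],[0,0,0,1.5,0,-0.1,1]]]}}

```text
time_s: 21.0
eef_pos: [0.5801, 0.131, 0.011]
tool_rot: [-3.141, 0.006, 1.695]
contact_force: [1.6, -8.9, 0.2]
grip_width: 0.0275
```

```bash
python3 -c "
from h import *
st();mz(2)"
```

```text
t21.00 pos [0.5801 0.131  0.011 ] rpy [-3.141  0.006  1.695] q [-0.13  1.   -0.31  1.78  0.61  0.47 -0.74] F [ 1.63 -8.87  0.24] M [-1.746 -0.569  0.166] w 0.0275
Mz [0.166 0.16 ] mean [-1.724  -0.5673  0.1631  1.4318 -8.5108 -0.3912] sd [0.0217 0.0016 0.0029 0.1994 0.3637 0.6306]
```

Request:
{"method": "play_rows", "body": {"targets": [[[0,0,0,0.4,0,0,1],[0,0,0,0.8,0,0,1],[0,0,0,1.2,0,0,1],[0,0,0,1.2,0,0,1]]]}}

```text
time_s: 21.5
eef_pos: [0.5802, 0.1311, 0.011]
tool_rot: [-3.141, 0.007, 1.695]
contact_force: [1.9, -10.8, 1.2]
grip_width: 0.0277
```

```bash
python3 -c "
from h import *
st();mz(2)"
```

```text
t21.50 pos [0.5802 0.1311 0.011 ] rpy [-3.141  0.007  1.695] q [-0.13  1.   -0.31  1.78  0.61  0.47 -0.74] F [  1.88 -10.79   1.19] M [-2.021 -0.659  0.153] w 0.0277
Mz [0.153 0.206] mean [ -2.0183  -0.6629   0.1793   2.06   -10.5103   0.6803] sd [0.0029 0.004  0.0265 0.1803 0.2832 0.5126]
```

Request:
{"method": "play_rows", "body": {"targets": [[[0,0,0,0.4,0,0,1],[0,0,0,0.8,0,0,1],[0,0,0,1.2,0,0,1],[0,0,0,1.2,0,0,1]]]}}

```text
time_s: 22.0
eef_pos: [0.5802, 0.1318, 0.011]
tool_rot: [-3.141, 0.008, 1.694]
contact_force: [2.9, -10.4, 0.2]
grip_width: 0.0274
```

```bash
python3 -c "
from h import *
st();mz(2)"
```

```text
t22.00 pos [0.5802 0.1318 0.011 ] rpy [-3.141  0.008  1.694] q [-0.13  1.   -0.3   1.78  0.61  0.47 -0.74] F [  2.89 -10.36   0.2 ] M [-2.141 -0.752  0.118] w 0.0274
Mz [0.118 0.12 ] mean [ -2.1449  -0.7261   0.1191   2.5764 -10.626   -0.3083] sd [0.0041 0.0254 0.0009 0.3102 0.2686 0.5061]
```

The bar starts to slide at about 10.7 N, so it is just dragging, and I leave the screw as it is. I'll firm the pinch and draw the bar about a centimetre.

Request:
{"method": "play_rows", "body": {"targets": [[[0,0,0,0,0,0,1],[0,0,0,0,0,0,1],[0,0,0,1,0,0,1],[0,0,0,2,0,0,1],[0,0,0,3,0,0,1],[0,0,0,4,0,0,1],[0,0,0,5,0,0,1],[0,0,0,6,0,0,1],[0,0,0,7,0,0,1],[0,0,0,8,0,0,1],[0,0,0,9,0,0,1],[0,0,0,9,0,0,1]]], "newtons": 30}}

```text
time_s: 23.3
eef_pos: [0.5787, 0.1404, 0.011]
tool_rot: [-3.14, 0.008, 1.694]
contact_force: [1.2, -11.4, 1.4]
grip_width: 0.0276
```

Run:
```python
from h import *
st();mz(2)
im,M,K=snap("wrist","w6")
for n in ["block_center","block_end"]: print(n,arm.spot_point("wrist",n)[:1],arm.spot_point("side",n)[:1])
```

```text
t23.30 pos [0.5787 0.1404 0.011 ] rpy [-3.14   0.008  1.694] q [-0.15  1.   -0.3   1.78  0.61  0.47 -0.75] F [  1.19 -11.44   1.45] M [-2.222 -0.585 -0.002] w 0.0276
Mz [-0.002  0.025] mean [ -2.1876  -0.5992   0.0115   1.9272 -11.568    1.445 ] sd [0.0345 0.0144 0.0139 0.7326 0.1273 0.0034]
block_center [] [{'xyz': [0.5893, 0.0695, 0.025], 'conf': 0.74}]
block_end [{'xyz': [0.5732, 0.1434, 0.0233], 'conf': 0.72}] [{'xyz': [0.5853, 0.1349, 0.0306], 'conf': 0.96}]
```

Run:
```python
from h import *
for c in("scene","side"):
    snap(c,c+"6")
    for n in ["block_center","block_end","driver_mouth","driver_grip","spool","tealight","mug"]: print(c,n,[(d["xyz"],d["conf"]) for d in arm.spot_point(c,n)[:1]])
im=cv2.imread("pics/w6_full.png"); cv2.imwrite("pics/w6.png",im)
```

```text
scene block_center [([0.5864, 0.0737, 0.0275], 0.57)]
scene block_end []
scene driver_mouth [([0.5906, 0.0256, 0.1145], 0.86)]
scene driver_grip [([0.5931, 0.026, 0.22], 0.96)]
scene spool []
scene tealight [([0.4405, 0.2388, 0.0016], 0.89)]
scene mug [([0.6641, -0.409, -0.0033], 0.71)]
side block_center [([0.5863, 0.0779, 0.0267], 0.9)]
side block_end [([0.588, 0.0271, 0.1018], 0.72)]
side driver_mouth [([0.5865, 0.1463, 0.0276], 0.75)]
side driver_grip [([0.5884, 0.0282, 0.2231], 0.93)]
side spool [([0.4267, 0.1099, 0.0003], 0.77)]
side tealight []
side mug [([0.6651, -0.4158, -0.001], 0.6)]
```

View pics/w6.png

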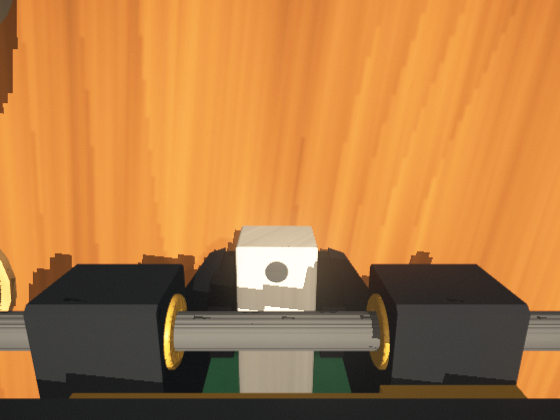

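The picture shows the bar pinched, its free end's top edge at row ~252 and the hole at (277,272). I'll check the end's position in the world.

Run:
```python
from h import *
d=np.load("pics/w6.npz");M,K=d["M"],d["K"]
for r in (248,252): print(ray(M,K,(276,r),.04))
print("lower edge",ray(M,K,(276,228),.016))
```

```text
[0.5751 0.163  0.04  ]
[0.5753 0.1615 0.04  ]
lower edge [0.5752 0.1617 0.016 ]
```

The bar's end has moved about 11 mm (tool 9.5 mm, networks 6–10 mm). I'll relax the pull, open and rise clear on the open side.

Request:
{"method": "play_rows", "body": {"targets": [[[0,0,0,-1.5,0,0,1],[0,0,0,-3,0,0,1],[0,0,0,-4.3,0,0,1],[0,0,0,-4.3,0,0,1],[0,0,0,-4.3,0,0,0],[0,0,0,-4.3,0,0,0],[0,0,0,-4.3,0,0,0],[0,0,0,-4.3,0,0,0],[0,0,0,-4.3,0,-10,0],[0,0,0,-4.3,0,-30,0],[0,0,0,0,0,-60,0],[0,0,0,10,0,-100,0],[0,0,0,30,0,-140,0],[0,0,0,60,0,-180,0],[0,0,0,80,0,-220,0],[0,0,0,80,0,-260,0],[0,0,0,60,0,-290,0],[0,0,0,30,0,-300,0],[0,0,0,30,0,-300,0],[0,0,0,30,0,-300,0]]]}}

```text
time_s: 26.45
eef_pos: [0.5745, 0.1752, 0.3112]
tool_rot: [3.141, -0.0, 1.696]
contact_force: [0.8, 0.1, -0.1]
grip_width: 0.0442
```

Run:
```python
from h import *
st()
ims=[]
for c in("scene","side"):
    im,M,K=snap(c,c+"7")
    for n in ["block_center","block_end","driver_mouth","driver_grip","spool","tealight","mug"]: print(c,n,[(d["xyz"],d["conf"]) for d in arm.spot_point(c,n)[:1]])
    u,v=map(int,proj(M,K,[.585,.08,.1])); ims.append(cv2.resize(im[max(v-70,0):v+70,u-70:u+70],(400,400),interpolation=cv2.INTER_CUBIC))
cv2.imwrite("pics/f.png",np.hstack(ims))
```

```text
t26.45 pos [0.5745 0.1752 0.3112] rpy [ 3.141 -0.     1.696] q [-0.07  0.62 -0.53  1.54  0.34  1.08 -0.56] F [ 0.76  0.15 -0.12] M [ 0.039 -0.058  0.029] w 0.0442
scene block_center [([0.5846, 0.0789, 0.0302], 0.92)]
scene block_end [([0.5839, 0.1431, 0.0277], 0.69)]
scene driver_mouth [([0.5923, 0.0267, 0.1163], 0.84)]
scene driver_grip [([0.5908, 0.0239, 0.2209], 0.67)]
scene spool [([0.4303, 0.1116, 0.0016], 0.75)]
scene tealight [([0.4412, 0.2402, 0.0015], 0.83)]
scene mug [([0.665, -0.4101, -0.0018], 0.93)]
side block_center [([0.5876, 0.0788, 0.0269], 0.59)]
side block_end [([0.5814, 0.1436, 0.0286], 0.6)]
side driver_mouth [([0.5907, 0.0238, 0.121], 0.63)]
side driver_grip [([0.5901, 0.0246, 0.2223], 0.75)]
side spool [([0.4294, 0.1079, -0.0009], 0.76)]
side tealight [([0.4399, 0.2421, 0.0017], 0.76)]
side mug [([0.583, 0.1443, 0.0265], 0.51)]
```

View pics/f.png

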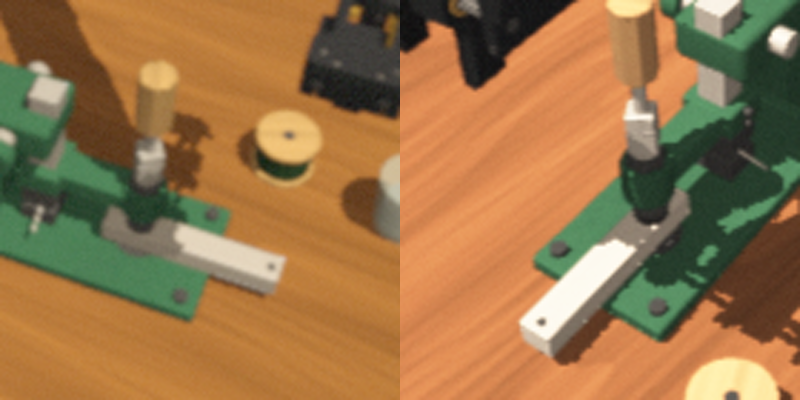

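The driver stands upright on the screw and the bar lies under the pad, moved about 11 mm. The neighbours have not moved and the arm is clear, so I'm handing in.

```bash
python3 -c "
from station import arm
print(arm.job_done())"
```

```text
the job is handed in; nothing more can be done
None
```

I fitted the driver on the stop screw, turned the screw down about 2.8 rad, and left the block nipped with the driver standing on the screw. I handed the job in at about 26.5 s of the 72 s. The hand-in gave no verdict.

- **Nip:** Wrist torque was too noisy (about ±0.03 N m) to show contact exactly, so I confirmed it by pulling on the bar. It held at 8.5 N and began to slide at about 10.7 N. While being drawn it took about 11.5 N, slightly over the 6–11 N guide. That works out to about 5–6 N on the pad, within the 1–10 N limit, so I left the screw as it was.
- **Draw:** The bar's centre moved about 11 mm by the scene and side cameras. The bar's end in the wrist picture also gave about 11 mm, and the tool itself moved about 9.5 mm. An earlier scene reading gave only 6 mm, taken while the hand was over the bar.
- **Pinch:** While I was setting the grip height, the fingers briefly pressed the bar down with about 6 N and then lifted it with about 7 N. I brought this close to zero before it slid.
- **Final state:** The driver is upright, its socket 20 mm or more down the square end. The spool and tumbler read within about 4 mm of where they started, and so does the mug from the scene camera. The side camera's last mug reading landed on the bar instead, so I ignored it. The arm is clear of everything.

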